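# Nudge the tube adapter onto the shaker's locating pins

## Robot

A 6-joint arm with a two-finger parallel gripper is mounted at the origin on the work surface. World frame = base frame: x ahead of the robot, y to its left, z up, the work surface at z = 0. Lengths are in m, angles in degrees, forces in N, time in s.
With the tool pointing down it reaches from about 0.4 to 0.825 m from the base axis. Payload 7 kg.
Tool frame: the origin (TCP) lies on the front face of the gripper's body, between the roots of the fingers; the fingertips stand 66 mm ahead of it and the grasp point (between the pads) lies 47 mm ahead of it (nose_length is the distance from the TCP to the fingertips, in m); y points along the fingers, z is the direction in which the jaws open and shut, and the axes are right-handed (so a half turn about y gives the same grasp; the last joint's range is limited). The gripper opens to 88 mm and grips with 3 to 60 N. Pads are 19 mm wide; open, the fingers measure 130 mm over their backs; the gripper's body (78 mm by 193 mm) begins 47 mm behind the grasp point.
Start: joints at [-54.196, 20.546, 0.682, 0, -70.136, -16.507], TCP at [0.223, -0.637, 0.292] pointing down, gripper open.
Joint ranges: [-176.03, 176.03], [-82.01, 121.73], [-58.28, 71.71], [-173.87, 95.51], [-174.79, -0.11], [-173.66, 173.66]. Speed limits (degrees/s): [136.94, 136.94, 172.46, 180, 180, 180].

## Interface

Orientations are given as [roll, pitch, yaw] about the fixed x, y, z axes, in that order (R = Rz(yaw) Ry(pitch) Rx(roll)).
In Python, from plant import get_state, capture, close_job, nose_length gives the robot as it stands.
- The arm moves only by the tool apply_moves, never from a script. Its argument "rows" is a list of rows, each a list of 2 entries, a list of its own where there are three numbers: the shift along the tool's x, y, z in m, then the turn about the tool's y in degrees. In form: [[[tx, ty, tz], yaw], ...]. A call has 1 to 20 rows; each row is the pose to reach, as a shift and turn from the pose commanded when the call began, along the tool's axes at that moment; what a row does not reach only later rows make up. A row lasts 1/8 s, in which the tool goes at most 62.5 mm and 10.7 degrees, less where a joint would pass 70% of its speed; a pose out of reach is approached as far as the arm can. A call with a gripper value outside its range is refused whole. "gripper" is the opening, from 0 (shut) to 1 (fully open), set as the call begins (left out, the last holds). The fingers move at their own pace and stop on an object; "grip_force" is the grip in N (left out, the last holds). Time passes only in rows, so rows that repeat a pose let the fingers close. It gives the time, the measured TCP pose, the force and the opening at its end, in the units of the state.
- get_state(): the state, without advancing time (a new reading comes with each control period).
- capture(name): name is "side" or "top"; returns a dict with "pixels" (480x640x3 uint8, blue, green, red), "z_map" (480x640 float32, m along the optical axis (not along the pixel's ray), 0 where there is no reading), "intrinsics" (3x3 intrinsics, pixels), "rvec" (rotation vector, rad) and "tvec" (3), from world to camera coordinates, as OpenCV has them. Camera axes: x right, y down, z forward; pixel columns grow to the right and rows downward; lengths in m; the calibration is good to about 2 mm. A picture is of the moment at which its call begins.
- close_job(): hands the job in, once; it reports no verdict.
The state is a dict: "time_s": time; "joints": joint angles; "qd": joint speeds; "joint_torque": joint torques, N m; "tcp_pos": TCP position; "eef_rot": TCP orientation; "contact_force": force on the tool from outside, world axes, zero at the start; "moment": the same for the moment, N m; "gripper_width": finger opening in m.
Only numpy, scipy, OpenCV 4.12 (cv2) and the standard library are available. Lean on these libraries where they do the work, as an engineer would, in place of code of your own. Each camera call takes 0.05 s, during which the arm holds its last target.

## Task

The aluminium tube adapter was put down askew on the lab shaker and is riding on top of the platform's two locating pins. Nudge it sideways with your fingertips until both of its brass-ringed holes drop over the pins and it sits flat on the platform; do not lift it or tip it up, and leave the tube rack, the loose tube and the bottle where they stand.

Things in the scene. Friction and masses are not known exactly. Their poses are not given: they have to be found in the camera images.
- shaker: fixed benchtop shaker: white housing (top 76 mm high, x -110 to +125, y -100 to +100 mm), lower console at its -x side (to x = -172 mm), black platform on top: 110 (x) by 156 (y) mm, 12 mm thick, sides free, top 100 mm above the bench. Origin: on the bench straight below the platform's middle; x, y along the platform's sides.
- pin_left (a point): foot, on the platform's top, of the steel locating pin at shaker x = +20, y = +53 mm. Pins are fixed, 8 mm in diameter, 9 mm tall; the upper 4.5 mm taper to a flat nose 4 mm across, so a hole up to about 3 mm off centre slides down over it.
- pin_right (a point): foot of the other, equal pin, at shaker x = +20, y = -53 mm
- adapter: loose aluminium plate, 110 (x) by 156 (y) by 14 mm, 0.4 to 0.7 kg, centre of mass in its middle; 20 blind wells above, two 11 mm through holes. Origin: centre of its flat underside, z up. Starts 8 to 21 mm towards shaker -x, up to 14 mm off in y, turned up to 0.12 rad, rear riding on the pins, front edge low (slope 0.1 rad). Slides at a few newtons. Seated, its sides are flush with the platform's.
- hole_left (a point): centre, on the underside, of the brass-ringed 11 mm hole that belongs over pin_left: adapter x = +20, y = +53 mm
- hole_right (a point): the same for pin_right: adapter x = +20, y = -53 mm
- rack: blue rack, 124 by 56 mm, full of capped tubes, 119 mm tall in all, standing loose on the bench at the shaker's +y side. Origin: centre of its underside. To be left alone.
- tube: loose standing tube with an orange cap, 34 mm across, 116 mm tall, at the shaker's -y side. Origin: centre of its underside. To be left alone.
- bottle: amber bottle with a blue cap, 64 mm across, 120 mm tall, at the shaker's -y side. Origin: centre of its underside. To be left alone.
Mind the look-alikes: they are no part of the job. There is more than one size of the adapter; the one meant has the size given above.

How it is judged (in metres and radians):
At the end, for the whole second after the job is handed in: Both holes of the adapter are over their pins (each within 2.5 mm sideways and 3 mm in all of the pin's foot), the adapter lies flat on the platform (level to 0.02 rad) and at rest (horizontal distance between hole_left and pin_left below 0.0025 m and horizontal distance between hole_right and pin_right below 0.0025 m and distance between hole_left and pin_left below 0.003 m and distance between hole_right and pin_right below 0.003 m and angle between adapter's own z axis and vertical below 0.02 rad and linear speed of adapter below 0.01 m/s); the robot touches nothing.
It fails at once if the adapter is lifted off (its underside's centre more than 14 mm above the platform) (height (world z) of adapter above 0.114 m).
It fails at once if the adapter is tipped up (more than 0.3 rad) (angle between adapter's own z axis and vertical above 0.3 rad).
It fails at once if the tube rack is moved by more than 20 mm or tipped (distance of rack from where it was at the start of the episode above 0.02 m or angle between rack's own z axis and vertical above 0.3 rad).
It fails at once if the loose tube is moved by more than 20 mm or tipped (distance of tube from where it was at the start of the episode above 0.02 m or angle between tube's own z axis and vertical above 0.3 rad).
It fails at once if the bottle is moved by more than 20 mm or tipped (distance of bottle from where it was at the start of the episode above 0.02 m or angle between bottle's own z axis and vertical above 0.3 rad).
It also fails if it takes over 61 s, if anything falls off the work surface, if the arm or the gripper's body presses on something with over 40 N, if the wrist force passes 120 N, or if a joint passes its speed limit or range.

## Working session

There is one attempt and no reset: what is moved stays moved. The work goes in short steps, Python scripts to look and compute and a tool call to move; the robot and the scene stay as the last step left them, time stands still between calls to the robot, and variables do not carry over. Pictures are saved under pics/ and viewed, and the job is handed in when it is done.

Besides the shell and the picture viewer there is one more tool, called by a JSON object that holds its "api" and its "payload", one argument or row to a line. apply_moves: Moves the arm, as the interface text tells. Its arguments: {"type":"object","properties":{"rows":{"type":"array"},"gripper":{"type":"number"},"grip_force":{"type":"number"}},"required":["rows"]}

```bash
mkdir -p pics; ls
cat > h.py <<'E'
import numpy as np, cv2
from plant import get_state, capture, close_job, nose_length
def cam(n):
    c=capture(n); R=cv2.Rodrigues(np.array(c['rvec'],float))[0]; c['R']=R; c['t']=np.array(c['tvec'],float).ravel(); c['K']=np.array(c['intrinsics'],float); return c
def world(c):
    z=c['z_map']; K=c['K']; v,u=np.mgrid[:z.shape[0],:z.shape[1]]
    P=np.stack([(u-K[0,2])/K[0,0]*z,(v-K[1,2])/K[1,1]*z,z],-1)
    return (P-c['t'])@c['R']
def proj(c,p):
    q=np.atleast_2d(p)@c['R'].T+c['t']; q=q@c['K'].T; return q[:,:2]/q[:,2:]
E
python3 - <<'E'
from h import *
s=get_state(); print(s, nose_length)
for n in('top','side'):
    c=cam(n); cv2.imwrite(f'pics/{n}0.png',c['pixels']); np.savez(f'{n}0.npz',**{k:np.array(v) for k,v in c.items()})
    print(n,c['K'],-c['R'].T@c['t'],c['R'])
E
```

```text
pics
{'time_s': 0.0, 'joints': array([-5.41953501e+01,  2.05905755e+01,  6.31776785e-01, -2.01605271e-02,
       -7.01337605e+01, -1.65045829e+01]), 'qd': array([-0.00141049,  0.04650725, -0.08102433, -0.10377934, -0.02588578,
        0.03673301]), 'joint_torque': array([ 6.44206175e-04, -5.82722890e+01,  2.93045729e+01,  6.99727133e+00,
        6.83208142e-03, -1.44741675e-04]), 'tcp_pos': array([ 0.22292585, -0.63671477,  0.29121699]), 'eef_rot': array([-8.99058700e+01,  8.12676752e-03,  1.92932073e+01]), 'contact_force': array([ 0.2794135 ,  0.55219607, -0.15878489]), 'moment': array([-0.01251899,  0.06046495,  0.03154718]), 'gripper_width': 0.08754226290167288} 0.0656
top [[507.59846026   0.         326.84531866]
 [  0.         507.59846026 237.71145614]
 [  0.           0.           1.        ]] [0.45217942 0.05186529 1.08510002] [[ 1.33619860e-02 -9.99910454e-01  7.35403492e-04]
 [-9.94977494e-01 -1.33690260e-02 -9.92020946e-02]
 [ 9.92030431e-02  5.93827073e-04 -9.95067035e-01]]
side [[617.5354482    0.         323.24342396]
 [  0.         617.5354482  239.85942487]
 [  0.           0.           1.        ]] [0.5040409  0.98300709 0.93337401] [[-0.99737034 -0.07202253  0.00807213]
 [-0.05432718  0.6692717  -0.74102898]
 [ 0.04796834 -0.73951886 -0.67142452]]
```

View pics/top0.png

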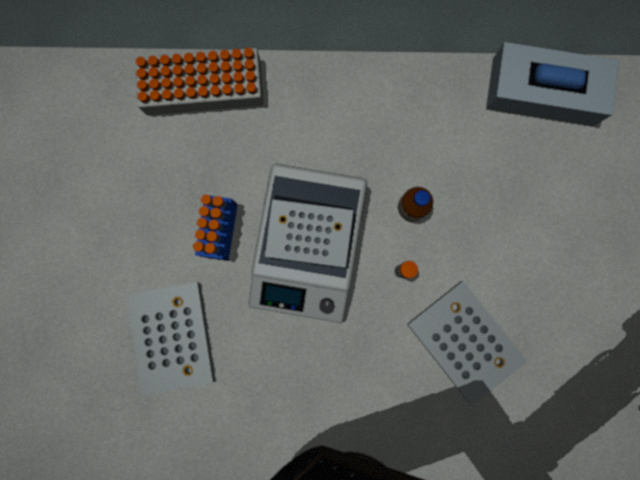

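View pics/side0.png

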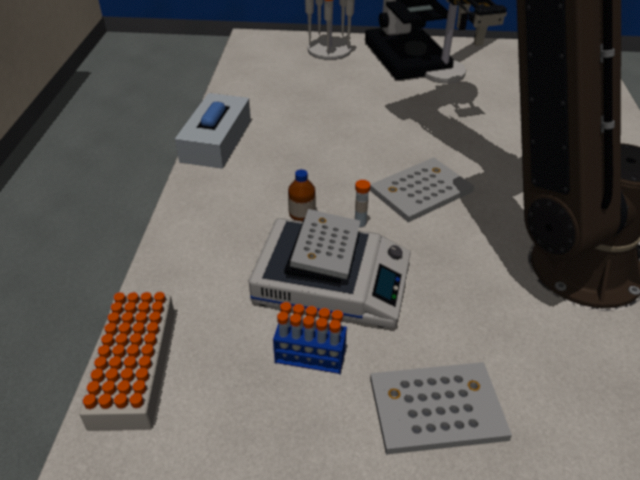

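Candidates in the top view: the plate on the shaker (310,232), and two bench plates at (172,338) and (467,340). By the description it's the one on the shaker. I'll check it with a close crop and measure.

Run:
```python
import cv2,numpy as np
a=cv2.imread('pics/top0.png')[155:330,240:380]; cv2.imwrite('pics/t0c.png',cv2.resize(a,None,fx=3.4,fy=3.4,interpolation=cv2.INTER_CUBIC))
a=cv2.imread('pics/side0.png')[200:330,240:420]; cv2.imwrite('pics/s0c.png',cv2.resize(a,None,fx=4.4,fy=4.4,interpolation=cv2.INTER_CUBIC))
from h import *
for n in('top','side'):
    c=dict(np.load(n+'0.npz')); W=world(c)
    for p in ([(282,219),(338,227),(310,232),(275,240),(350,230),(310,185),(300,268),(280,168),(285,297)] if n=='top' else [(322,221),(310,254),(330,240),(280,260),(260,280),(385,285)]):
        print(n,p,W[p[1],p[0]].round(4))
```

```text
top (282, 219) [0.5856 0.1404 0.1032]
top (338, 227) [0.5718 0.0309 0.0993]
top (310, 232) [0.5591 0.0848 0.1188]
top (275, 240) [0.5426 0.1514 0.1203]
top (350, 230) [0.569  0.0063 0.0755]
top (310, 185) [0.6586 0.0878 0.0792]
top (300, 268) [0.4916 0.1049 0.0773]
top (280, 168) [0.6928 0.149  0.0785]
top (285, 297) [0.4338 0.1347 0.0616]
side (322, 221) [0.5691 0.0252 0.1155]
side (310, 254) [0.5844 0.1304 0.121 ]
side (330, 240) [0.5492 0.0803 0.1144]
side (280, 260) [0.6464 0.1089 0.0795]
side (260, 280) [0.6787 0.1622 0.0747]
side (385, 285) [0.437  0.1439 0.0619]
```

View pics/t0c.png

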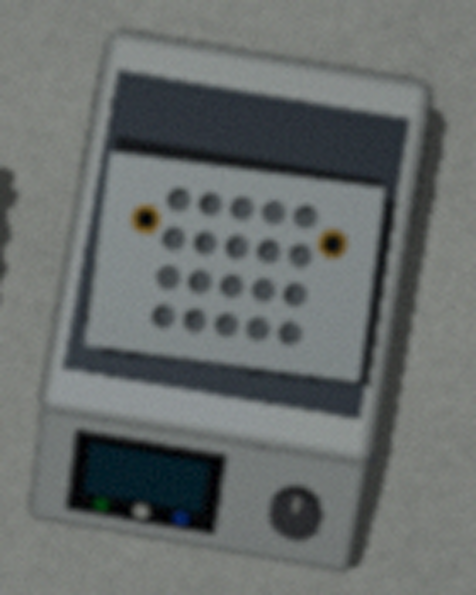

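View pics/s0c.png

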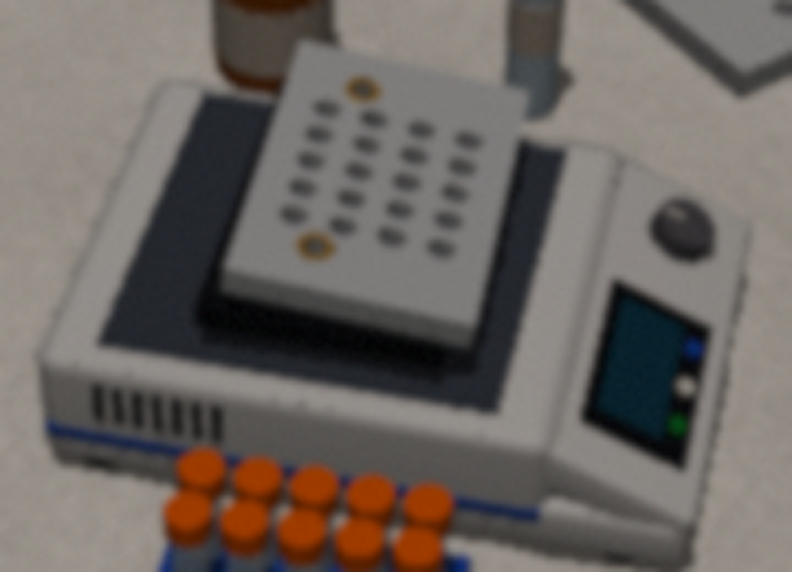

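Run:
```python
from h import *
from scipy.optimize import minimize
for n in('top','side'):
    c=dict(np.load(n+'0.npz')); W=world(c); z=W[...,2]
    roi=(abs(W[...,0]-.57)<.22)&(abs(W[...,1]-.09)<.2)
    m=roi&(z>.068)&(z<.086)
    m=cv2.morphologyEx(m.astype(np.uint8),cv2.MORPH_OPEN,np.ones((3,3)))
    k,l,s,_=cv2.connectedComponentsWithStats(m); i=1+np.argmax(s[1:,4]); P=W[l==i]
    print(n,len(P),P[:,2].mean(),P[:,2].std())
    r=cv2.minAreaRect((P[:,:2]*1000).astype(np.float32)); print('housing',r)
    # plane at adapter
    m=roi&(z>.1)&(z<.15)
    m=cv2.morphologyEx(m.astype(np.uint8),cv2.MORPH_OPEN,np.ones((3,3)))
    k,l,s,ce=cv2.connectedComponentsWithStats(m)
    for j in range(1,k):
        if s[j,4]<300: continue
        P=W[l==j]; A=np.c_[P[:,:2],np.ones(len(P))]; q=np.linalg.lstsq(A,P[:,2],rcond=None)[0]
        print('comp',ce[j],s[j,4],P.mean(0),q,(P[:,2]-A@q).std(),cv2.minAreaRect((P[:,:2]*1000).astype(np.float32)))
    # brass
    hsv=cv2.cvtColor(c['pixels'],cv2.COLOR_BGR2HSV)
    b=((hsv[...,0]>10)&(hsv[...,0]<30)&(hsv[...,1]>110)&(hsv[...,2]>60)&cv2.dilate(m,np.ones((5,5))).astype(bool)).astype(np.uint8)
    k,l,s,ce=cv2.connectedComponentsWithStats(b)
    for j in range(1,k):
        if s[j,4]>10: print('brass',ce[j],s[j])
```

```text
top 6394 0.07637375414588556 0.002514821755758135
housing ((573.1796264648438, 88.51022338867188), (199.00418090820312, 239.45809936523438), 81.04472351074219)
comp [308.3544546  232.52689772] 4703 [0.55804712 0.08802551 0.11850113] [ 0.09983408 -0.01531528  0.06413714] 0.0045711471554662165 ((562.2913208007812, 89.33991241455078), (159.3741912841797, 119.06420135498047), 83.10956573486328)
brass [211.92537313 200.1119403 ] [203 194  20  12 134]
brass [210.95967742 211.94354839] [202 207  19  11 124]
brass [282.22222222 219.07407407] [279 216   8   7  27]
brass [210.2962963  223.88888889] [202 219  17  10 108]
brass [337.08 225.88] [334 223   7   7  25]
brass [210.67088608 236.10126582] [204 232  13   9  79]
brass [209.10958904 248.05479452] [203 244  12   9  73]
brass [407.3315508  269.38502674] [400 262  14  16 187]
side 4994 0.07659841352333599 0.002889905004647828
housing ((566.8017578125, 88.56198120117188), (201.88426208496094, 248.05050659179688), 80.9624252319336)
comp [325.01986183 243.89838803] 3474 [0.55782597 0.0958014  0.11875206] [ 0.08591473 -0.04085855  0.0747409 ] 0.004917797467019996 ((560.7020874023438, 86.13359832763672), (166.82598876953125, 121.54893493652344), 82.68728637695312)
brass [362.47008547 185.91452991] [356 181  13  12 117]
brass [284.08661417 310.77952756] [278 303  13  16 127]
brass [297.05833333 312.29166667] [291 305  12  15 120]
brass [310.31481481 313.51851852] [304 307  12  14 108]
brass [323.55 315.03] [318 309  11  13 100]
brass [336.61956522 316.5       ] [332 311  10  12  92]
```

```bash
cat > fit.py <<'E'
from h import *
from scipy.optimize import least_squares
from scipy.ndimage import map_coordinates
from scipy.spatial.transform import Rotation as Ro
def rect(x0,x1,y0,y1,z,sides='lrfb',n=40,mar=.12):
    t=np.linspace(mar,1-mar,n); X=x0+(x1-x0)*t; Y=y0+(y1-y0)*t; o=np.ones(n); r=[]
    if 'l' in sides: r.append(np.c_[X,o*y1,o*z])
    if 'r' in sides: r.append(np.c_[X,o*y0,o*z])
    if 'b' in sides: r.append(np.c_[o*x1,Y,o*z])
    if 'f' in sides: r.append(np.c_[o*x0,Y,o*z])
    return r
def snap(c,seg,win):
    """image edge points near a projected segment"""
    g=cv2.GaussianBlur(cv2.cvtColor(c['pixels'],cv2.COLOR_BGR2GRAY).astype(np.float32),(0,0),.8)
    p=proj(c,seg); d=p[-1]-p[0]; d/=np.linalg.norm(d); nr=np.array([-d[1],d[0]])
    s=np.arange(-win,win+.01,.1)
    q=p[:,None]+s[None,:,None]*nr
    v=map_coordinates(g,[q[...,1],q[...,0]],order=1)
    gr=np.abs(np.gradient(v,axis=1)); k=gr.argmax(1)
    off=s[k]; ok=(gr.max(1)>.25)&(abs(off)<win-.15)
    return off,ok,nr,p
def pose6(q): return Ro.from_euler('xyz',q[3:]).as_matrix(),q[:3]
def shaker(q): return Ro.from_euler('z',q[2]).as_matrix(),np.array([q[0],q[1],0])
def fit(c,segs,q,T,wins=(6,4,2.5,2,2),holes=None,prior=None):
    for w in wins:
        R,t=T(q); D=[]
        for s in segs:
            off,ok,nr,p=snap(c,s@R.T+t,w); 
            if ok.sum()<5: continue
            md=np.median(off[ok]); ok&=abs(off-md)<1.2
            D.append((s[ok],p[ok]+off[ok,None]*nr,nr))
        def res(x):
            R,t=T(x); r=[((proj(c,s@R.T+t)-e)@n)*.3 for s,e,n in D]
            if holes is not None:
                r.append((proj(c,holes[0]@R.T+t)-holes[1]).ravel()*2)
            if prior is not None: r.append(prior(x))
            return np.concatenate(r)
        q=least_squares(res,q,loss='soft_l1',f_scale=.5).x
    R,t=T(q)
    rep=[(len(s),((proj(c,s@R.T+t)-e)@n).mean().round(2),((proj(c,s@R.T+t)-e)@n).std().round(2)) for s,e,n in D]
    return q,rep
AD=rect(-.055,.055,-.078,.078,.014)
HO=np.array([[.02,.053,.014],[.02,-.053,.014]])
E
python3 - <<'E'
from fit import *
for n in('top','side'):
    c=dict(np.load(n+'0.npz'))
    H=rect(-.11,.125,-.1,.1,.076,'lrb'); 
    q,r=fit(c,H,np.array([.566,.09,-.157]),shaker); print(n,'shaker',q,r)
    q2,r=fit(c,H+rect(-.055,.055,-.078,.078,.1,'b'),q,shaker,wins=(3,2,2)); print(n,'shaker+plat',q2,r)
    pr=lambda x: np.array([(x[2]-.105)/.002,(x[3])/.02,(x[4]+.1)/.015])
    a,ra=fit(c,AD,np.array([.557,.088,.105,0,-.1,-.14]),pose6,prior=pr,wins=(5,3,2,2)); print('ad',a,ra)
    Rs,ts=shaker(q); Ra,ta=pose6(a); print('rel mm',(Rs.T@(ta-ts))*1e3,'yaw',a[5]-q[2]); print('holes px',proj(c,HO@Ra.T+ta))
    im=c['pixels'].copy(); im=cv2.resize(im,None,fx=4,fy=4,interpolation=cv2.INTER_CUBIC); im=np.clip(im.astype(float)*1.6,0,255).astype(np.uint8)
    for S,R,t,col in((H+rect(-.055,.055,-.078,.078,.1)+rect(-.172,.125,-.1,.1,.05,'f'),Rs,ts,(0,255,0)),(AD,Ra,ta,(0,0,255))):
        for s in S:
            for p in proj(c,s@R.T+t): cv2.circle(im,tuple((p*4+1.5).astype(int)),1,col,-1)
    b=(155,330,240,380) if n=='top' else (200,330,240,420)
    im=im[b[0]*4:b[1]*4,b[2]*4:b[3]*4]; print(im.shape); cv2.imwrite(f'pics/{n}0f.png',im[:600] if n=='top' else im)
E
```

```text
top shaker [ 0.56287265  0.10164675 -0.15419223] [(30, np.float64(-0.0), np.float64(0.37)), (40, np.float64(-0.01), np.float64(0.34))]
top shaker+plat [ 0.5628485   0.10148453 -0.14451593] [(34, np.float64(0.01), np.float64(0.39)), (39, np.float64(0.05), np.float64(0.36)), (40, np.float64(-0.05), np.float64(0.47))]
ad [ 0.55880057  0.08727146  0.10520312  0.00084768 -0.09995889 -0.12204317] [(31, np.float64(0.19), np.float64(0.21)), (40, np.float64(-0.14), np.float64(0.27)), (40, np.float64(-0.03), np.float64(0.19)), (40, np.float64(0.03), np.float64(0.27))]
rel mm [ -1.81598291 -14.83013777 105.20311519] yaw 0.032149058008138914
holes px [[282.62867949 218.76218042]
 [337.47693658 226.18503092]]
(700, 560, 3)
side shaker [ 0.56531397  0.09194439 -0.1516764 ] [(33, np.float64(-0.11), np.float64(0.47)), (19, np.float64(0.29), np.float64(0.7)), (40, np.float64(0.0), np.float64(0.31))]
side shaker+plat [ 0.5642157   0.09205309 -0.14184097] [(34, np.float64(0.03), np.float64(0.45)), (19, np.float64(-0.06), np.float64(0.71)), (36, np.float64(-0.52), np.float64(0.4)), (39, np.float64(0.46), np.float64(0.4))]
ad [ 0.55763964  0.09124857  0.10537182 -0.08938763 -0.10126191 -0.13469179] [(40, np.float64(0.12), np.float64(0.23)), (38, np.float64(-0.18), np.float64(0.48)), (40, np.float64(-0.22), np.float64(0.27)), (38, np.float64(0.22), np.float64(0.29))]
rel mm [ -7.48108734  -1.84738446 105.371815  ] yaw 0.01698460629104767
holes px [[309.84062763 259.98530697]
 [321.85721375 221.08552085]]
(520, 720, 3)
```

View pics/top0f.png

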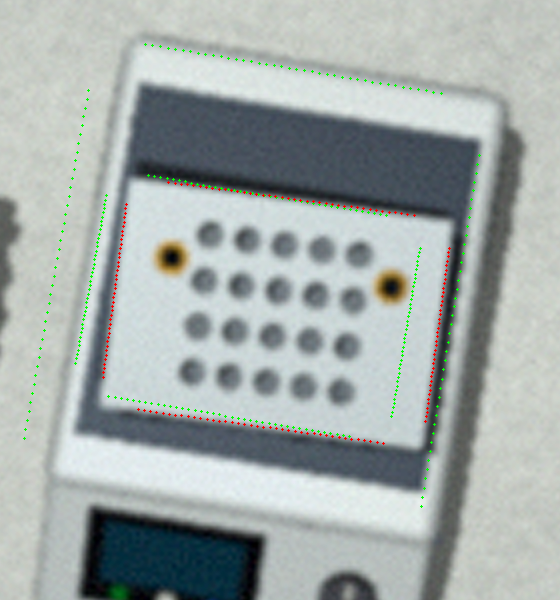

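View pics/side0f.png

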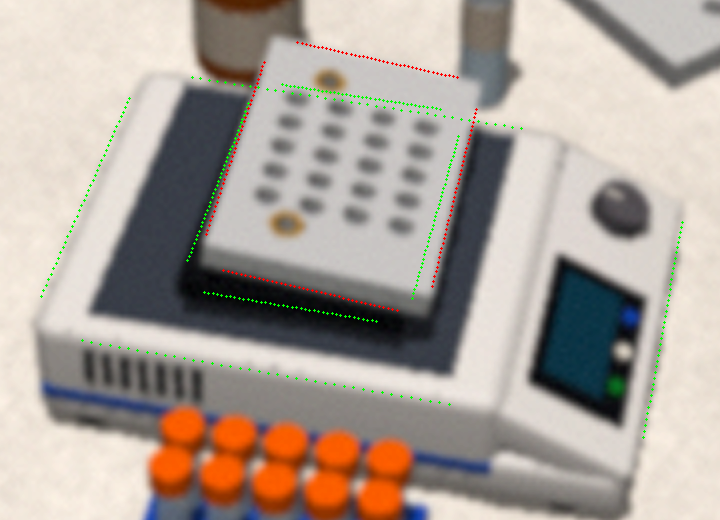

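```bash
cat >> fit.py <<'E'
def edge(c,A,B,win=2.5,mar=.08,sign=0,n=60):
    """subpixel line near image segment A-B; sign=+1 brightness grows to the right-hand normal(-dy,dx)"""
    g=cv2.GaussianBlur(cv2.cvtColor(c['pixels'],cv2.COLOR_BGR2GRAY).astype(np.float32),(0,0),.7)
    A,B=np.array(A,float),np.array(B,float)
    for _ in range(3):
        d=(B-A)/np.linalg.norm(B-A); nr=np.array([-d[1],d[0]]); t=np.linspace(mar,1-mar,n)
        p=A+t[:,None]*(B-A); s=np.arange(-win,win+.01,.1); q=p[:,None]+s[None,:,None]*nr
        v=map_coordinates(g,[q[...,1],q[...,0]],order=3); gr=np.gradient(v,axis=1)
        gr=gr*sign if sign else abs(gr)
        off=s[gr.argmax(1)]; 
        k=np.polyfit(t,off,1); 
        for _ in range(4):
            ok=abs(off-np.polyval(k,t))<.5; 
            if ok.sum()<8: break
            k=np.polyfit(t[ok],off[ok],1)
        A,B=A+nr*np.polyval(k,0),B+nr*np.polyval(k,1)
    return A,B,ok.mean(),(off-np.polyval(k,t))[ok].std()
def ray(c,uv,z):
    uv=np.atleast_2d(uv); d=np.c_[uv,np.ones(len(uv))]@np.linalg.inv(c['K']).T@c['R']; o=-c['R'].T@c['t']
    return o+d*((z-o[2])/d[:,2])[:,None]
def inter(l1,l2):
    a=np.cross(np.r_[l1[0],1],np.r_[l1[1],1]); b=np.cross(np.r_[l2[0],1],np.r_[l2[1],1]); p=np.cross(a,b); return p[:2]/p[2]
E
python3 - <<'E'
from fit import *
c=dict(np.load('top0.npz')); f=lambda x,y:(240+x/4-.4,155+y/4-.4)
L={'pb':((138,87),(480,142)),'pr':((480,142),(422,490)),'pf':((422,490),(77,432)),'pl':((77,432),(138,87)),
'hb':((140,38),(480,95)),'hl':((118,60),(55,450)),'hr':((505,120),(440,500)),'plb':((140,164),(440,205)),
'ab':((128,179),(455,218)),'ar':((452,220),(425,448)),'af':((425,448),(100,405)),'al':((100,405),(128,179))}
W={}
for k,(a,b) in L.items():
    z=.0775 if k[0]=='p' else .076
    if k=='plb': z=.1
    r=edge(c,f(*a),f(*b),2.); W[k]=r; P=ray(c,np.array(r[:2]),z); d=P[1]-P[0]
    print(k,np.round(r[0],1),np.round(r[1],1),'in %.2f sd %.2f'%r[2:],'ang %.4f'%((np.arctan2(d[1],d[0])+np.pi/4)%(np.pi/2)-np.pi/4),P[:,:2].round(4).tolist())
cs=[ray(c,inter(W[a],W[b]),.0775)[0] for a,b in(('pb','pl'),('pb','pr'),('pf','pr'),('pf','pl'))]
print(np.round(cs,4)); print('panel centre',np.mean(cs,0))
hc=[inter(W[a],W[b]) for a,b in(('ab','al'),('ab','ar'),('af','ar'),('af','al'))]; print('ad corners px',np.round(hc,2))
im=np.clip(cv2.resize(c['pixels'],None,fx=4,fy=4,interpolation=cv2.INTER_CUBIC).astype(float)*1.6,0,255).astype(np.uint8)
for r in W.values(): cv2.line(im,*[tuple((p*4+1.5).astype(int).tolist()) for p in r[:2]],(0,255,0),1)
cv2.imwrite('pics/t0g.png',im[620:1220,960:1520])
E
```

```text
pb [274.3 175.2] [359.7 189.6] in 1.00 sd 0.08 ang -0.1562 [[0.678, 0.1603], [0.6508, -0.0123]]
pr [360.2 190.2] [342.7 276.7] in 0.48 sd 0.25 ang -0.1900 [[0.6497, -0.0134], [0.4755, 0.0201]]
pf [345.  277.6] [258.8 263. ] in 1.00 sd 0.11 ang -0.1547 [[0.4737, 0.0155], [0.5004, 0.1869]]
pl [258.3 262.5] [273.9 176.3] in 1.00 sd 0.13 ang -0.1532 [[0.5014, 0.1879], [0.6757, 0.1609]]
hb [274.4 165.2] [359.4 179.5] in 1.00 sd 0.13 ang -0.1556 [[0.699, 0.1607], [0.6719, -0.0118]]
hl [271.7 170. ] [253.9 267.2] in 0.98 sd 0.11 ang -0.1542 [[0.689, 0.166], [0.492, 0.1966]]
hr [365.4 184.5] [349.4 279.6] in 1.00 sd 0.16 ang -0.1575 [[0.6617, -0.0239], [0.47, 0.0066]]
plb [274.1 199.1] [349.1 209.2] in 1.00 sd 0.06 ang -0.1217 [[0.6253, 0.1571], [0.6073, 0.0095]]
ab [271.7 198.7] [353.3 209.7] in 1.00 sd 0.06 ang -0.1221 [[0.6302, 0.1646], [0.61, 0.0001]]
ar [353.2 209.7] [345.3 266.5] in 1.00 sd 0.08 ang -0.1283 [[0.6101, 0.0004], [0.4957, 0.0151]]
af [345.8 267. ] [264.6 256. ] in 1.00 sd 0.07 ang -0.1215 [[0.4948, 0.014], [0.5145, 0.1759]]
al [264.3 255.8] [271.9 199.4] in 1.00 sd 0.12 ang -0.1087 [[0.5149, 0.1765], [0.6288, 0.1641]]
[[ 0.6781  0.1606  0.0775]
 [ 0.6506 -0.0136  0.0775]
 [ 0.4745  0.0203  0.0775]
 [ 0.5006  0.188   0.0775]]
panel centre [0.57593869 0.08882151 0.0775    ]
ad corners px [[271.98 198.75]
 [353.15 209.7 ]
 [345.2  266.94]
 [264.25 255.95]]
```

View pics/t0g.png

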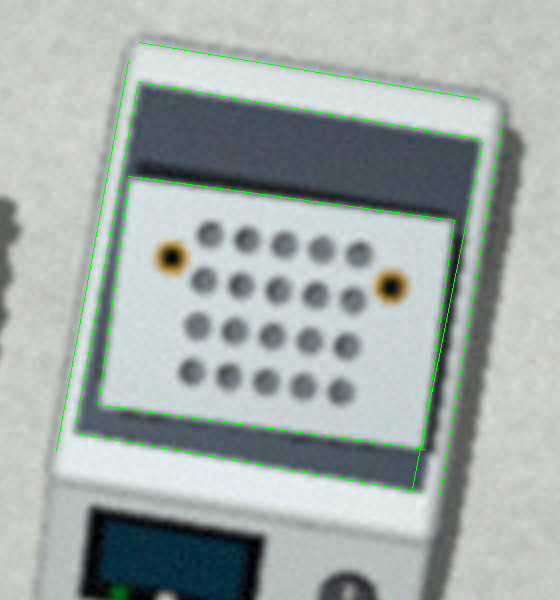

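Run:
```python
from fit import *
c=dict(np.load('top0.npz')); f=lambda x,y:(240+x/4-.4,155+y/4-.4)
def show(k,r,z):
    P=ray(c,np.array(r[:2]),z); d=P[1]-P[0]; print(k,'in %.2f sd %.2f'%r[2:],'ang %.4f'%((np.arctan2(d[1],d[0])+np.pi/4)%(np.pi/2)-np.pi/4),P[:,:2].mean(0).round(4)); return P
show('pr',edge(c,f(480,142),f(470,210),1.2),.0775)
show('pr',edge(c,f(480,142),f(427,460),1.2),.0775)
show('pr low',edge(c,f(432,440),f(424,485),1.2),.0775)
show('plb',edge(c,f(140,162),f(440,203),.9,sign=0),.1)
# profile across platform back edge
g=cv2.cvtColor(c['pixels'],cv2.COLOR_BGR2GRAY).astype(float)
ya=-.1555; ex=np.array([np.cos(ya),np.sin(ya)]); ey=np.array([-ex[1],ex[0]]); o=np.array([.5655,.0887])
for yy in(-.04,0,.04):
    s=np.arange(.035,.085,.002); P=np.c_[o+s[:,None]*ex+yy*ey,np.full(len(s),.1)]
    acc=0
    for d in np.linspace(-.02,.02,15):
        p=proj(c,P+np.r_[ey*d,0]); acc=acc+map_coordinates(g,[p[:,1],p[:,0]],order=1)
    print(yy,dict(zip((s*1000).astype(int).tolist(),(acc/15).astype(int).tolist())))
c=dict(np.load('side0.npz'))
a=np.clip(cv2.resize(c['pixels'][235:300,275:375],None,fx=8,fy=8,interpolation=cv2.INTER_CUBIC).astype(float)*3,0,255); cv2.imwrite('pics/s0d.png',a)
```

```text
pr in 1.00 sd 0.06 ang -0.1613 [ 0.6325 -0.0097]
pr in 1.00 sd 0.09 ang -0.1372 [ 0.5696 -0.0007]
pr low in 1.00 sd 0.22 ang -0.2765 [0.4884 0.0123]
plb in 1.00 sd 0.11 ang -0.1413 [0.6229 0.0826]
-0.04 {35: 120, 37: 129, 39: 132, 41: 132, 43: 133, 45: 133, 47: 133, 49: 128, 51: 106, 53: 64, 55: 32, 57: 31, 59: 43, 61: 48, 63: 49, 65: 48, 67: 48, 69: 48, 71: 48, 73: 48, 75: 48, 77: 48, 79: 47, 81: 48, 83: 47}
0 {35: 122, 37: 132, 39: 134, 41: 134, 43: 134, 45: 135, 47: 132, 49: 117, 51: 79, 53: 38, 55: 24, 57: 32, 59: 44, 61: 49, 63: 50, 65: 49, 67: 49, 69: 49, 71: 49, 73: 48, 75: 49, 77: 49, 79: 49, 81: 49, 83: 48}
0.04 {35: 132, 37: 135, 39: 136, 41: 136, 43: 136, 45: 135, 47: 125, 49: 93, 51: 51, 53: 25, 55: 24, 57: 34, 59: 45, 61: 51, 63: 51, 65: 51, 67: 50, 69: 50, 71: 50, 73: 50, 75: 50, 77: 49, 79: 49, 81: 50, 83: 50}[ WARN:0@0.852] global loadsave.cpp:1063 imwrite_ Unsupported depth image for selected encoder is fallbacked to CV_8U.
```

View pics/s0d.png

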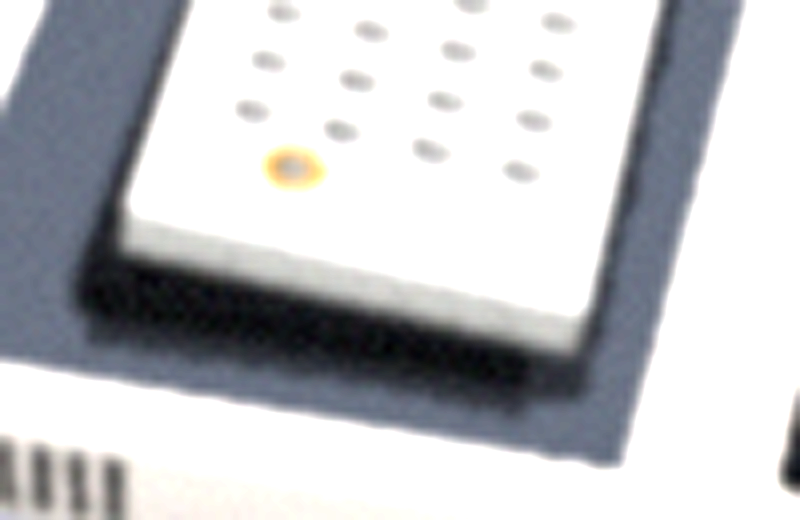

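{"api": "apply_moves", "payload": {
  "rows": [
    [[0.05,0,0.035],5],
    [[0.1,0,0.075],10],
    [[0.155,0,0.115],15],
    [[0.21,0,0.16],20],
    [[0.265,0,0.2],25],
    [[0.32,0,0.25],28.2],
    [[0.35,0,0.3],28.2],
    [[0.375,0,0.355],28.2],
    [[0.4,0.01,0.41],28.2],
    [[0.425,0.02,0.465],28.2],
    [[0.445,0.035,0.52],28.2],
    [[0.465,0.05,0.57],28.2],
    [[0.477,0.06,0.605],28.2],
    [[0.477,0.065,0.618],28.2],
    [[0.477,0.065,0.618],28.2],
    [[0.477,0.065,0.618],28.2]
  ],
  "gripper": 1
}}

```text
time_s: 2.1
tcp_pos: [0.469, 0.1031, 0.2274]
eef_rot: [-90.0, -0.0, -8.9]
contact_force: [0.6, 0.6, -0.3]
gripper_width: 0.0877
```

{"api": "apply_moves", "payload": {
  "rows": [
    [[0,0.025,0],0],
    [[0,0.05,0],0],
    [[0,0.06,0],0],
    [[0,0.067,0],0],
    [[0,0.067,0],0],
    [[0,0.067,0],0]
  ]
}}

```text
time_s: 2.85
tcp_pos: [0.4694, 0.104, 0.1608]
eef_rot: [-90.0, -0.1, -8.9]
contact_force: [0.9, -0.3, -0.1]
gripper_width: 0.0874
```

Run:
```python
from h import *
print(get_state()['tcp_pos'],get_state()['contact_force'])
a=cam('side')['pixels'][180:340,230:430]; cv2.imwrite('pics/s1.png',cv2.resize(a,None,fx=3.7,fy=3.7,interpolation=cv2.INTER_CUBIC))
```

```text
[0.46939371 0.10398364 0.16083225] [ 0.85788171 -0.32757332 -0.13486378]
```

View pics/s1.png

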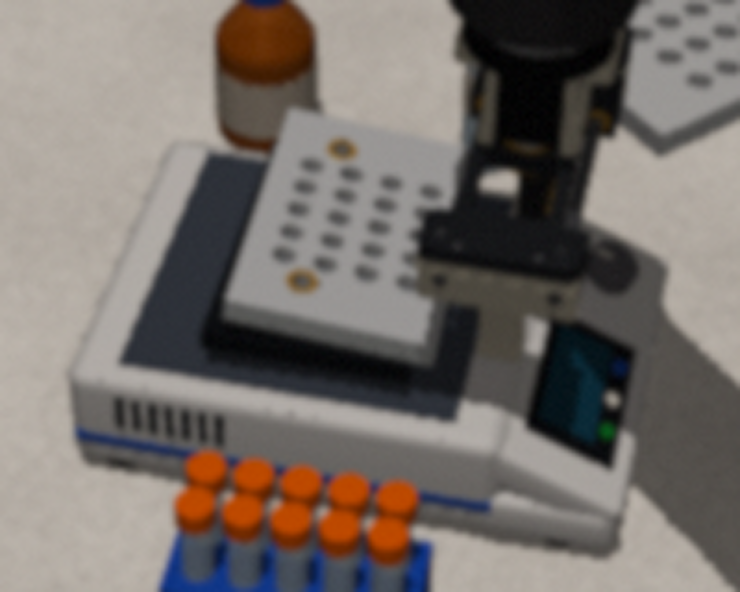

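{"api": "apply_moves", "payload": {
  "rows": [
    [[0.006,0.002,0],0],
    [[0.012,0.002,0],0],
    [[0.017,0.002,0],0],
    [[0.019,0.002,0],0],
    [[0.021,0.002,0],0],
    [[0.0225,0.002,0],0],
    [[0.024,0.002,0],0],
    [[0.0255,0.002,0],0],
    [[0.027,0.002,0],0]
  ]
}}

```text
time_s: 4.03
tcp_pos: [0.4944, 0.0997, 0.1581]
eef_rot: [-90.0, 0.1, -8.9]
contact_force: [-9.8, 3.8, 8.2]
gripper_width: 0.0876
```

{"api": "apply_moves", "payload": {
  "rows": [
    [[0.001,0,0],0],
    [[0.002,0,0],0],
    [[0.003,0,0],0],
    [[0.004,0,0],0]
  ]
}}

```text
time_s: 4.53
tcp_pos: [0.4971, 0.0988, 0.1583]
eef_rot: [-90.1, 0.2, -8.9]
contact_force: [-16.9, 5.2, 14.9]
gripper_width: 0.0878
```

Run:
```python
from h import *
print(get_state()['tcp_pos'],get_state()['contact_force'])
a=cam('side')['pixels'][180:340,230:430]; cv2.imwrite('pics/s2.png',cv2.resize(a,None,fx=3.7,fy=3.7,interpolation=cv2.INTER_CUBIC))
a=cam('top')['pixels'][155:330,240:380]; cv2.imwrite('pics/t2.png',cv2.resize(a,None,fx=3.4,fy=3.4,interpolation=cv2.INTER_CUBIC))
```

```text
[0.49711026 0.09881576 0.1582632 ] [-16.88529137   5.20503565  14.88013403]
```

View pics/s2.png

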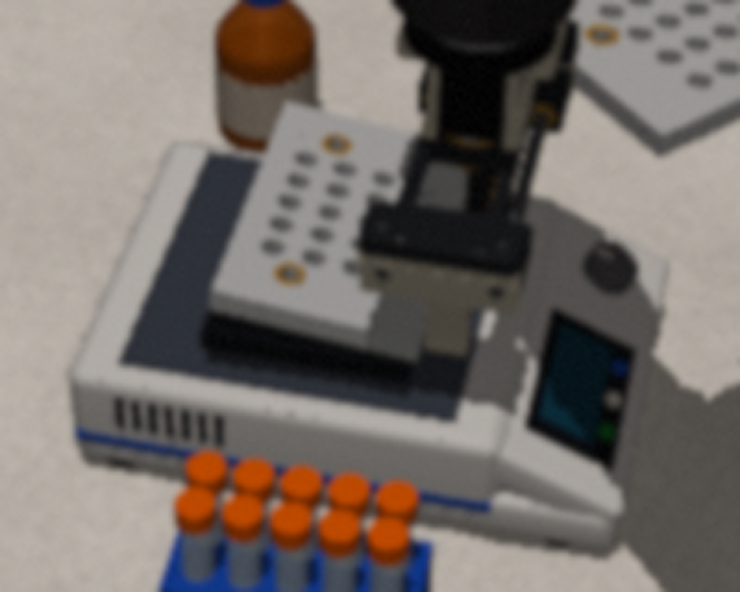

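View pics/t2.png

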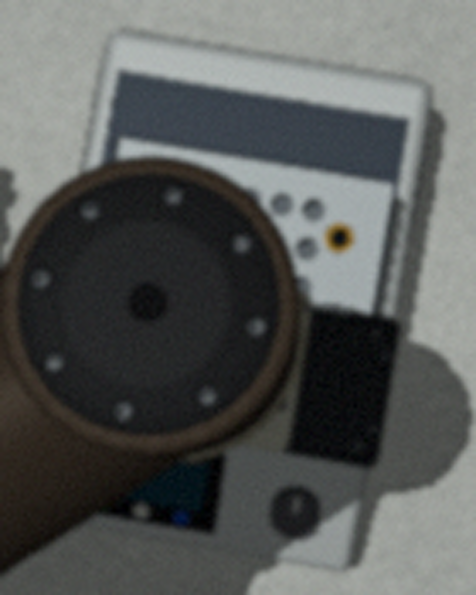

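```bash
cat >> fit.py <<'E'
YA=-.1555; EX=np.array([np.cos(YA),np.sin(YA)]); EY=np.array([-EX[1],EX[0]]); O=np.array([.568,.0885])
def sh(P): P=np.atleast_2d(P); return np.c_[(P[:,:2]-O)@EX,(P[:,:2]-O)@EY,P[:,2]]
E
python3 - <<'E'
from fit import *
for n in('top','side'):
    c=cam(n); np.savez(n+'2.npz',**{k:np.array(v) for k,v in c.items()}); W=world(c)
    for tag,cc in(('0',dict(np.load(n+'0.npz'))),('2',c)):
        W=world(cc)
        S=sh(W.reshape(-1,3)).reshape(W.shape)
        m=(S[...,0]>-.03 )&(S[...,0]<.04)&(S[...,1]>-.07)&(S[...,1]<(-.03 if n=='top' else .07))&(S[...,2]>.1)&(S[...,2]<.14)
        P=S[m]; 
        A=np.c_[P[:,:2],np.ones(len(P))]
        for _ in range(5):
            q=np.linalg.lstsq(A,P[:,2],rcond=None)[0]; r=P[:,2]-A@q; k=abs(r)<.003; P=P[k];A=A[k]
        print(n,tag,len(P),q.round(4),'z at .02,0:',(q@[.02,0,1]).round(4),(q@[.02,-.05,1]).round(4))
c=cam('top'); f=lambda x,y:(240+x/3.4-.4,155+y/3.4-.4)
for nm,a,b in (('back',(230,155),(390,180)),('right',(392,190),(376,300))):
    r=edge(c,f(*a),f(*b),1.8); print(nm,r,(sh(ray(c,np.array(r[:2]),.124))*1e3).round(1).tolist())
c0=dict(np.load('top0.npz'))
for nm,a,b in (('back',(210,163),(380,186)),('right',(384,195),(370,300))):
    r=edge(c0,f(*a),f(*b),1.8); print(nm,r,(sh(ray(c0,np.array(r[:2]),.124))*1e3).round(1).tolist())
E
```

```text
top 0 490 [ 0.1181 -0.0471  0.1184] z at .02,0: 0.1208 0.1231
top 2 411 [ 0.1129 -0.0319  0.119 ] z at .02,0: 0.1213 0.1229
side 0 1265 [ 0.124  -0.0068  0.1216] z at .02,0: 0.124 0.1244
side 2 968 [ 0.1168 -0.0142  0.1211] z at .02,0: 0.1235 0.1242
back (array([307.226319  , 200.32196956]), array([354.17968131, 208.34938489]), np.float64(1.0), np.float64(0.07395750310653303)) [[50.5, 10.5, 124.0], [50.3, -80.8, 124.0]]
right (array([354.9516857 , 210.49041826]), array([349.62266784, 242.75341423]), np.float64(1.0), np.float64(0.051618146242560156)) [[46.5, -82.9, 124.0], [-16.4, -83.0, 124.0]]
back (array([301.34382772, 202.69550049]), array([351.34134674, 209.47857983]), np.float64(1.0), np.float64(0.06452804080217311)) [[44.1, 20.8, 124.0], [47.2, -75.8, 124.0]]
right (array([352.82930197, 211.9913283 ]), array([348.58146044, 242.85635141]), np.float64(1.0), np.float64(0.0707100886968196)) [[42.9, -79.4, 124.0], [-16.9, -81.1, 124.0]]
```

Run:
```python
from fit import *
c=dict(np.load('top0.npz'))
print('tube',sh(ray(c,(407.3,269.4),.116)),'bottle',sh(ray(c,(422,199),.12)), 'rack',sh(ray(c,[(207,201),(203,247),(235,200)],.116)))
s=get_state();print(s['joints'],s['contact_force'],s['tcp_pos'],sh(s['tcp_pos']))
```

```text
tube [[-0.0474601  -0.20004562  0.116     ]] bottle [[ 0.09087199 -0.20669508  0.12      ]] rack [[ 0.01794813  0.2016588   0.116     ]
 [-0.07088137  0.19216494  0.116     ]
 [ 0.02896895  0.14869718  0.116     ]]
[ 3.33972392e+01  1.25573731e+01 -3.02402150e+01 -1.32066790e-01
 -4.74168546e+01 -1.32228573e+02] [-14.82395324   3.74017221  12.97158867] [0.49725522 0.09874562 0.15827157] [[-0.07147797 -0.00083454  0.15827157]]
```

{"api": "apply_moves", "payload": {
  "rows": [
    [[-0.01,0,0],0],
    [[-0.025,0,0],0],
    [[-0.03,-0.03,0],0],
    [[-0.03,-0.07,0],0],
    [[-0.03,-0.07,0],0]
  ]
}}

```text
time_s: 5.4
tcp_pos: [0.4708, 0.1045, 0.2311]
eef_rot: [-89.8, -0.3, -8.9]
contact_force: [-0.5, -0.2, -0.7]
gripper_width: 0.088
```

Run:
```python
from fit import *
s=get_state();print(s['joints'],s['contact_force'],s['tcp_pos'],sh(s['tcp_pos']))
a=cam('side')['pixels'][180:340,230:430]; cv2.imwrite('pics/s3.png',cv2.resize(a,None,fx=3.7,fy=3.7,interpolation=cv2.INTER_CUBIC))
```

```text
[ 3.59827808e+01  5.05510035e+00 -2.82610910e+01  5.43813619e-02
 -5.63325715e+01 -1.34871599e+02] [-0.48347185 -0.22549692 -0.72504242] [0.47084945 0.104545   0.23114066] [[-0.09846331  0.0008053   0.23114066]]
```

View pics/s3.png

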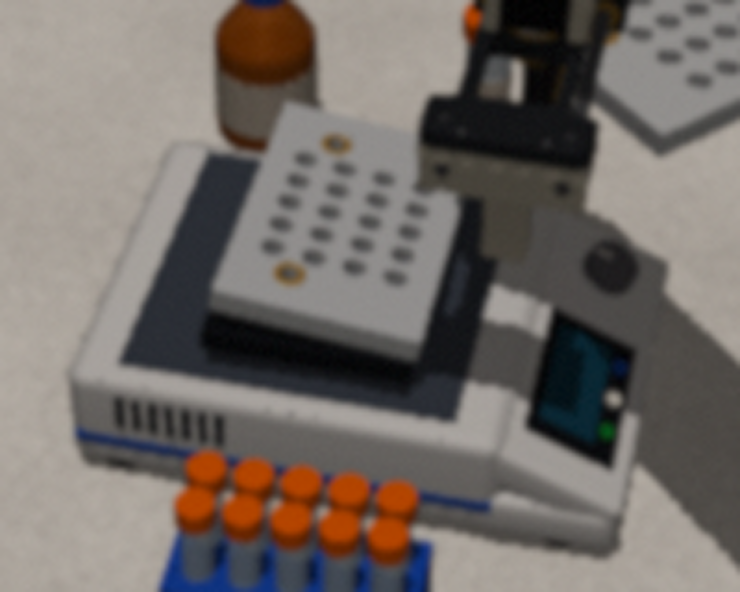

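{"api": "apply_moves", "payload": {
  "rows": [
    [[0,0,-0.02],-10],
    [[0.01,0,-0.04],-20],
    [[0.02,0,-0.06],-30],
    [[0.03,0,-0.08],-40],
    [[0.04,0,-0.095],-50],
    [[0.055,0,-0.11],-60],
    [[0.07,0,-0.118],-70],
    [[0.085,0,-0.118],-80],
    [[0.0955,0,-0.118],-90],
    [[0.0955,0,-0.118],-90],
    [[0.0955,0.03,-0.118],-90],
    [[0.0955,0.055,-0.118],-90],
    [[0.0955,0.068,-0.118],-90],
    [[0.0955,0.07,-0.118],-90],
    [[0.0955,0.07,-0.118],-90]
  ]
}}

```text
time_s: 7.32
tcp_pos: [0.5464, -0.0275, 0.1588]
eef_rot: [-90.0, -0.0, 81.1]
contact_force: [0.6, 0.5, 0.5]
gripper_width: 0.0875
```

Run:
```python
from fit import *
s=get_state();print(s['joints'],s['contact_force'],s['tcp_pos'],sh(s['tcp_pos'])*1e3,s['eef_rot'])
a=cam('side')['pixels'][150:340,230:430]; cv2.imwrite('pics/s4.png',cv2.resize(a,None,fx=3.1,fy=3.1,interpolation=cv2.INTER_CUBIC))
```

```text
[ 1.76470039e+01  1.58343784e+01 -2.55384831e+01  1.56861423e-02
 -4.85866514e+01 -2.65968336e+01] [0.58937853 0.51116207 0.45101144] [ 0.5463594  -0.02752982  0.15875101] [[  -3.40948106 -117.98139911  158.75101359]] [-9.00414719e+01 -7.60039442e-03  8.10605450e+01]
```

View pics/s4.png

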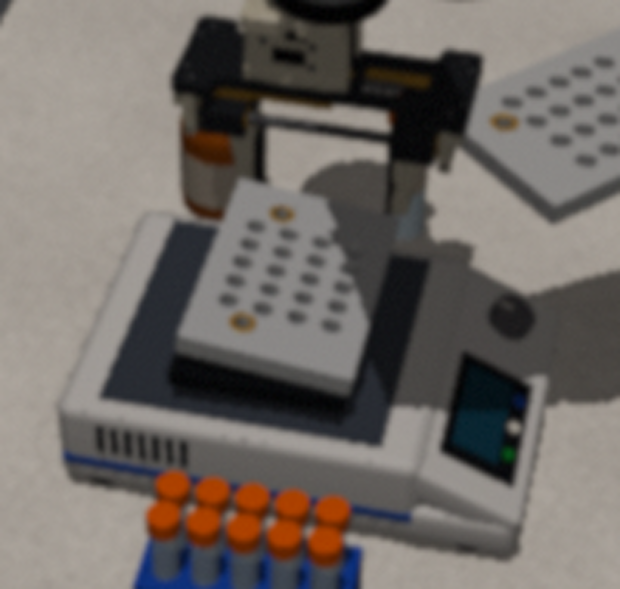

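{"api": "apply_moves", "payload": {
  "rows": [
    [[0.006,0,0],0],
    [[0.012,0,0],0],
    [[0.017,0,0],0],
    [[0.019,0,0],0],
    [[0.021,0,0],0],
    [[0.0225,0,0],0],
    [[0.024,0,0],0],
    [[0.0255,0,0],0],
    [[0.027,0,0],0]
  ]
}}

```text
time_s: 8.5
tcp_pos: [0.5499, -0.0013, 0.158]
eef_rot: [-90.0, 0.0, 81.1]
contact_force: [-1.3, -3.6, 0.5]
gripper_width: 0.0876
```

{"api": "apply_moves", "payload": {
  "rows": [
    [[0.001,0,0],0],
    [[0.002,0,0],0],
    [[0.002,0,0],0]
  ]
}}

```text
time_s: 8.88
tcp_pos: [0.5506, 0.0008, 0.1582]
eef_rot: [-90.0, 0.0, 81.1]
contact_force: [-0.2, -4.6, -0.7]
gripper_width: 0.0879
```

Run:
```python
from fit import *
s=get_state();print(s['contact_force'],sh(s['tcp_pos'])*1e3,s['eef_rot'])
c=cam('top');np.savez('top5.npz',**{k:np.array(v) for k,v in c.items()});a=c['pixels'][155:330,240:380]; cv2.imwrite('pics/t5.png',cv2.resize(a,None,fx=3.4,fy=3.4,interpolation=cv2.INTER_CUBIC))
a=cam('side')['pixels'][150:340,230:430]; cv2.imwrite('pics/s5.png',cv2.resize(a,None,fx=3.1,fy=3.1,interpolation=cv2.INTER_CUBIC))
```

```text
[-0.19900829 -4.5806159  -0.72456448] [[ -3.56435889 -89.36711816 158.17075011]] [-9.00032305e+01  2.26245044e-02  8.10907925e+01]
```

View pics/s5.png

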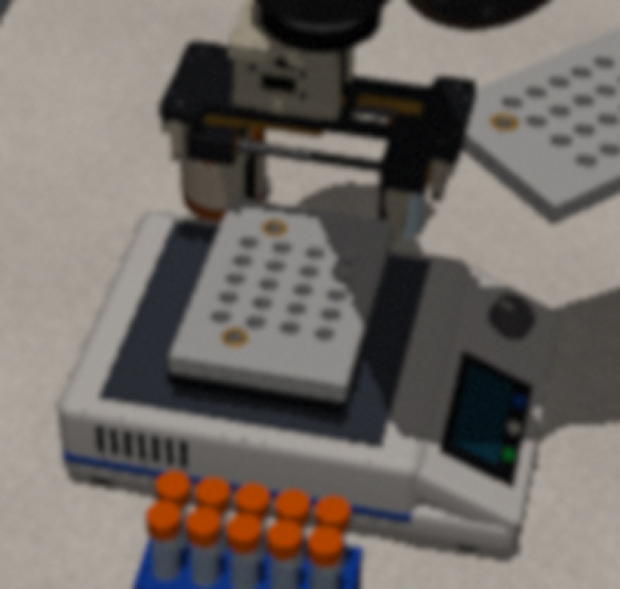

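View pics/t5.png

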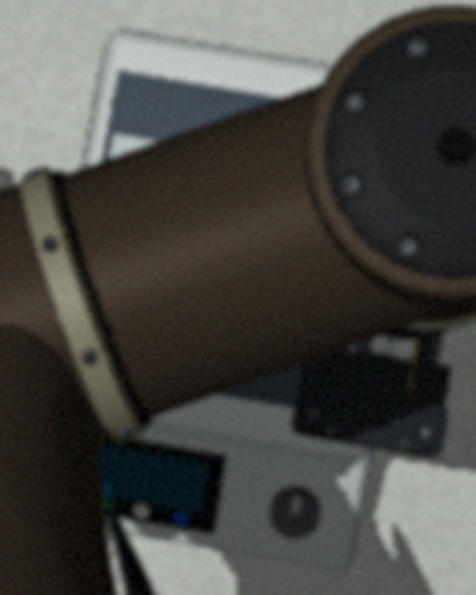

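It looks as if it dropped level. I'll back off along the same line, rise clear, swing away and verify.

{"api": "apply_moves", "payload": {
  "rows": [
    [[-0.005,0,0],0],
    [[-0.015,0,0],0],
    [[-0.03,0,0],0],
    [[-0.03,-0.03,0],0],
    [[-0.03,-0.07,0],0],
    [[-0.06,-0.1,-0.03],0],
    [[-0.11,-0.12,-0.05],0],
    [[-0.17,-0.12,-0.06],0],
    [[-0.22,-0.12,-0.07],0],
    [[-0.27,-0.12,-0.08],0],
    [[-0.27,-0.12,-0.08],0],
    [[-0.27,-0.12,-0.08],0]
  ]
}}

```text
time_s: 10.48
tcp_pos: [0.5872, -0.2789, 0.2778]
eef_rot: [-90.0, -0.0, 81.0]
contact_force: [-0.7, -0.2, -0.2]
gripper_width: 0.0877
```

Run:
```python
from fit import *
s=get_state();print(s['contact_force'],s['tcp_pos'])
for n in('top','side'):
    c=cam(n);np.savez(n+'6.npz',**{k:np.array(v) for k,v in c.items()}); cv2.imwrite(f'pics/{n}6.png',c['pixels'])
    b=(155,330,240,380) if n=='top' else (200,330,240,420)
    cv2.imwrite(f'pics/{n}6c.png',np.clip(cv2.resize(c['pixels'][b[0]:b[1],b[2]:b[3]].astype(float),None,fx=3.4 if n=='top' else 4.4,fy=3.4 if n=='top' else 4.4,interpolation=cv2.INTER_CUBIC)*1.5,0,255).astype(np.uint8))
    S=sh(world(c).reshape(-1,3)); m=(abs(S[:,0])<.05)&(abs(S[:,1])<.07)&(S[:,2]>.1)&(S[:,2]<.14); P=S[m]; A=np.c_[P[:,:2],np.ones(len(P))]
    for _ in range(6):
        q=np.linalg.lstsq(A,P[:,2],rcond=None)[0]; r=P[:,2]-A@q; k=abs(r)<.004; P=P[k];A=A[k]
    print(n,len(P),q.round(4),r.std())
```

```text
[-0.74122084 -0.1625319  -0.15134757] [ 0.58723638 -0.27886455  0.27782443]
top 2885 [ 1.000e-04 -1.000e-03  1.143e-01] 0.0014746859402650241
side 2131 [-1.00e-04 -6.00e-04  1.15e-01] 0.0015921862971047824
```

View pics/top6c.png

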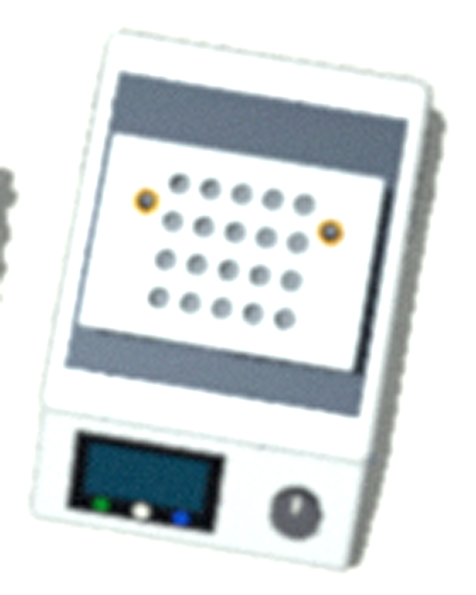

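View pics/side6c.png

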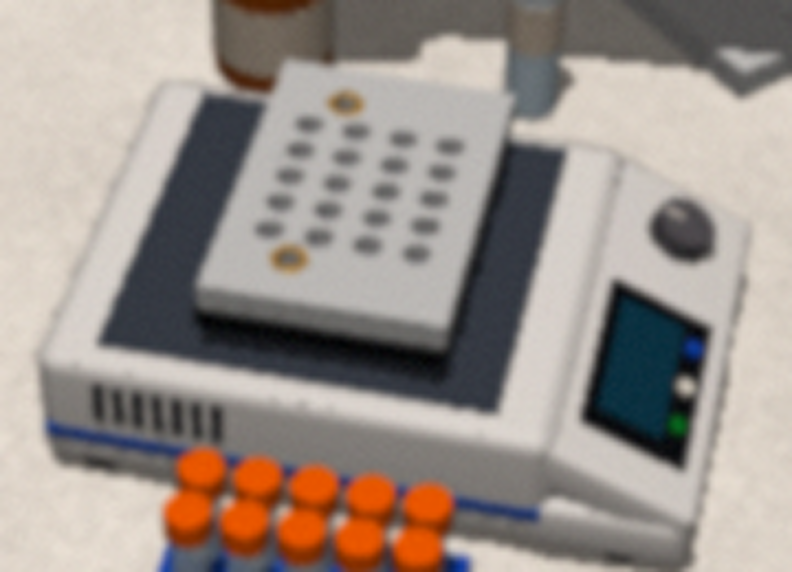

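View pics/side6.png

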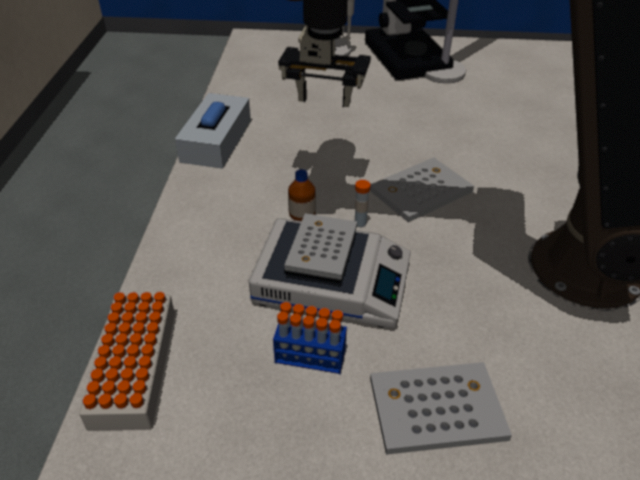

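The plate is level in both views: slope is at most 0.001 and the top is at 114–115 mm, against 114 mm when seated. Grey steel shows in both brass rings, at crop pixels (146,201) and (331,233). The rack, tube and bottle look unmoved.

```bash
python3 -c "
from plant import *
print(close_job())"
```

```text
the job is handed in; nothing more can be done
None
```

The adapter is seated: both brass-ringed holes have dropped over their pins and it lies flat on the platform. I handed the job in at about 10.6 s of the 61 s allowed.

**What I did:** I pushed the adapter's front edge towards +x with both open fingertips. That squared it to the platform but shifted it about 3 mm towards -y. I then pushed its -y side about 5 mm towards +y, and it dropped onto the pins. Finally I moved the arm clear.

**Last checks:**
- **Flatness:** the slope was 0.001 rad or less in both views.
- **Height:** the top measured 114.3 mm (top view) and 115.0 mm (side view), against 114 mm when seated.
- **Holes:** steel pins showed in both rings. I didn't measure the final sideways offset. With an 11 mm hole seated over an 8 mm pin it can be at most 1.5 mm.
- **Other objects:** the rack, tube and bottle look unmoved in the pictures, and nothing was touching the gripper.

**What disagreed:**
- My first automatic outline fit locked onto wrong edges, so I redid it from edges I picked in the picture.
- Housing and platform edges put the shaker's x position about 2.5 mm apart; I used the platform edge.
- The x push met about 17 N, plus 15 N upward on the tool, more than the few newtons expected. I stopped there and never found out why.

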